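# Lock the swivel arm with its pin and acknowledge on the snap key

## Robot

A 6-joint arm with a two-finger parallel gripper is mounted at the origin on a cart in front of the work surface, level with it; the furniture and walls round the work are solid. World frame = base frame: x ahead of the robot, y to its left, z up, the work surface at z = 0. Lengths are in m, angles in rad, forces in N, time in s.
With the tool pointing down it reaches from about 0.35 to 0.725 m from the base axis. Payload 4.3 kg.
Tool frame: the origin (TCP) lies at the very end of the fingers, on their centre line; the grasp point (between the pads) lies 19 mm behind it (arm.tcp_to_grasp is the distance from the TCP to the grasp point, in m); z points along the fingers, y is the line along which they close (so a half turn about z gives the same grasp; the last joint's range is limited). The gripper opens to 85 mm and grips with 20 to 120 N. Pads are 22 mm wide; open, the fingers measure 114 mm over their backs; the gripper's body (76 mm by 85 mm) begins 54 mm behind the grasp point. The pads swing forward as they close: fully open they stand 13 mm farther back than shut.
Start: joints at [-1.44, 0.377, 0.081, 1.274, 0, 1.46], TCP at [0.137, -0.558, 0.231] pointing down, gripper open.
Joint ranges: [-2.72, 2.72], [-0.84, 1.66], [-1.02, 1.22], [-1.77, 2.12], [-1.37, 1.28], [-3.14, 3.14]. Speed limits (rad/s): [2.57, 2.57, 3.14, 3.14, 3.14, 3.14].

## Interface

Orientations are given as [roll, pitch, yaw] about the fixed x, y, z axes, in that order (R = Rz(yaw) Ry(pitch) Rx(roll)).
In Python, from bench import arm, imaging, finish_job gives the robot as it stands.
- The arm moves only by the tool send_rows, never from a script. Its argument "commands" is text: rows parted by semicolons, each of 5 numbers parted by spaces: the shift along the tool's x, y, z in mm, then the turn about the tool's z in rad, then the gripper's target within -1 to 1 (fully open at 1, half-way at 0, shut at -1). In form: tx ty tz yaw gripper; .... A call has 1 to 5 rows; each row shifts and turns the commanded pose from where the row before left it, along the tool's axes as they then stand; what a row does not reach is not made up. A row lasts 1/8 s, in which the tool goes at most 62.5 mm and 10.7 degrees, less where a joint would pass 70% of its speed; a pose out of reach is approached as far as the arm can. A call is refused whole if a number of a shift passes 62.5 or a number of a turn 0.188, either way. A call with a gripper value outside its range is refused whole. The fingers move at their own pace and stop on an object; "squeeze" is the grip in N (left out, the last holds). Time passes only in rows, so rows that do not move let the fingers close. It gives the time, the measured TCP pose, the force, the opening and the grip force at its end, in the units of the state.
- arm.sense(): the state, without advancing time (a new reading comes with each control period).
- imaging.camera(name): name is "scene" or "top" or "wrist"; returns (picture, depth): 480x640x3 uint8, blue, green, red; 480x640 float32, m along the optical axis (not along the pixel's ray), 0 where there is no reading.
- imaging.camera_model(name): a dict with "vfov" (degrees; the focal length in pixels is half the picture's height over the tangent of half this angle, whatever the lens; pixels are square), "cx", "cy" (the principal point, pixels), "k1" (the pictures are not rectified: a ray, as slopes to the right and down, at radius r is drawn at 1 + k1 r^2 times it, then the intrinsics apply), "origin" and "orientation" of the camera in the world. Camera axes: x right, y up, looking along -z (the intrinsics and any distortion apply to the point x, -y, -z); pixel columns grow to the right and rows downward; lengths in m; the calibration is good to about 2 mm. A picture is of the moment at which its call begins: read the wrist's pose just before it. camera_model takes no time and is no camera call; for the wrist camera it gives the pose at the moment of the call.
- finish_job(): hands the job in; it is judged then, once.
The state is a dict: "clock": time; "joint_pos": joint angles; "dq": joint speeds; "joint_torque": joint torques, N m; "position": TCP position; "ee_rot": TCP orientation; "ft_force": force on the tool from outside, world axes, zero at the start; "moment": the same for the moment, N m; "gripper_width": opening from 0.0 (shut) to 1.0 (fully open); "grasp_force": force on a finger pad.
Only numpy, scipy, OpenCV 4.12 (cv2) and the standard library are available. Lean on these libraries where they do the work, as an engineer would, in place of code of your own. Each camera call takes 0.05 s, during which the arm holds its last target. There are 200 camera calls.

## Task

Turn the fixture's swivel arm by its upright handle until the hole in the arm lines up with the bore in the base, then take the round-knobbed pin out of the rack and push it down through both holes until its collar sits flat on the arm. Then press the round key on the control box just until it clicks, no further, and let it spring back. Leave the tee-handled pin in the rack and do not disturb the two rolls of tape or the spanner.

Things in the scene. Friction and masses are not known exactly. Their poses are not given: they have to be found in the camera images.
- fixture: Fixed aluminium base block of the swivel fixture, 80 x 180 x 24 mm (x, y, z), standing on four 12 mm rubber feet, so its top face is 36 mm above the worktop; origin on the worktop under its centre. The arm turns on it about the vertical axis through this origin. One vertical bore goes right through the block.
- pivot (a point): Point on the arm's turning axis at the height of the arm's top face (49.5 mm above the worktop). A dark nut of 18 mm radius stands 9 mm above the arm here.
- base_bore (a point): Centre of the mouth of the base's bore, in the base's top face, 36 mm above the worktop and 55 mm from the turning axis (in the fixture's +y direction). Bore 13.5 mm wide, 24 mm deep, mouth chamfered.
- swivel (a joint): Angle of the swivel arm, a 12 mm thick, 34 mm wide steel bar lying 37.5 to 49.5 mm above the worktop. 0 = arm hole exactly over the base bore; grows anticlockwise seen from above. Range -1.6 to 0.6 rad, no stop or detent at 0; friction (about 0.06 N m) keeps it where it is left. It starts between -1.2 and -0.4 rad.
- swivel_hole (a point): Centre of the 13.5 mm through hole in the arm, at the arm's top face, 55 mm from the turning axis.
- swivel_handle (a point): Grip point of the arm's black upright round handle, 60 mm from the turning axis on the side opposite the hole; post 16 mm in diameter, its top 18 mm above this point, the arm's top face 30 mm below it (grip point 79.5 mm above the worktop).
- pin_rack: Fixed aluminium rack block, 46 x 116 x 45 mm (x, y, z) with a thin foot 66 mm wide; origin at the centre of its underside. Two 13.5 mm vertical holes through it at y = +30 and -30 mm hold one pin each; which pin is in which varies.
- lock_pin: Steel locking pin with a round knob, hanging upright in the rack. Origin at the centre of the collar's underside; z up along the pin. Below: shank 10 mm in diameter, 36 mm long, the last 7 mm tapered. Above: collar 26 mm in diameter, 4 mm thick, then the round knob 20 mm in diameter, its full width from 11 to 32 mm above the origin, top at 34 mm. About 0.1 kg.
- lock_pin_tip (a point): Tip of the locking pin, 36 mm below its origin.
- tee_pin: The other pin, with a flat tee bar 40 x 12 x 12 mm (along y) on a thin stem instead of a knob, top 38 mm above its origin; too short to reach the base. Origin at the centre of its collar's underside. Stays in the rack.
- control_box: Fixed grey control box, 64 x 84 x 34 mm (x, y, z); origin at the centre of its underside. The key stands on its top.
- key (a joint): Travel of the key (m): 0 = up, grows as it is pressed down. The push force rises from 1 N to about 6.5 N at 2 mm, then the dome snaps: the force falls to 4 N at 4 mm and about 1.5 N at 6 mm, rises again to 7 N at 8 mm, and the key strikes its stop at 8.5 mm. It springs back when let go. The click counts from 2.5 mm; beyond 7.5 mm is too far.
- key_top (a point): Centre of the top face of the round grey key, 24 mm in diameter; 48 mm above the worktop when up. It moves down with the key.
- ptfe_roll: White roll of thread tape, 48 mm in diameter, 13 mm high; bystander.
- red_tape: Red roll of insulating tape, 60 mm in diameter, 18 mm high; bystander.
- spanner: Small steel open spanner lying flat, about 165 mm long, 8 mm thick; bystander.

How it is judged:
On the way, in this order (a step that is already met when the one before it is completed fails the run):
1. the hole in the arm is over the bore in the base (centres within 6 mm) (horizontal distance between swivel_hole and base_bore below 0.006 m), for 0.2 s.
2. the round-knobbed pin is through arm and base with its collar on the arm (horizontal distance between lock_pin_tip and base_bore below 0.005 m and z of lock_pin in the frame of fixture between 0.046 and 0.0525 m), for 0.2 s.
3. the key is pressed past its click (value of joint key above 0.0025 m), for 0.02 s.
At the end, for the whole second after the job is handed in: The round-knobbed pin stands upright through the arm hole and the base bore (tip within 5 mm of the bore's axis, arm hole within 4 mm of it), collar down on the arm to within 3 mm, at rest; the key is up again (within 1 mm); the tee-handled pin is in the rack within 10 mm of where it was (all of step 2 and horizontal distance between swivel_hole and base_bore below 0.004 m and angle between lock_pin's own z axis and vertical below 0.1 rad and linear speed of lock_pin below 0.02 m/s and value of joint key below 0.001 m and distance of tee_pin from where it was at the start of the episode below 0.01 m); the robot touches nothing.
It fails at once if the key pressed more than 7.5 mm, well beyond its click (value of joint key above 0.0075 m).
It fails at once if the key pressed before the pin is home (value of joint key above 0.0025 m and (z of lock_pin in the frame of fixture above 0.0545 m or horizontal distance between lock_pin_tip and base_bore above 0.007 m)).
It fails at once if the tee-handled pin lifted out of the rack (distance of tee_pin from where it was at the start of the episode above 0.018 m).
It fails at once if the two rolls of tape or the spanner moved by more than 25 mm (distance of any of ptfe_roll, red_tape, spanner from where it was at the start of the episode above 0.025 m).
It also fails if it takes over 64 s, if anything falls off the work surface, if the arm or the gripper's body presses on something with over 40 N, if the wrist force passes 120 N, or if a joint passes its speed limit or range.

## Working session

There is one attempt and no reset: what is moved stays moved. The work goes in short steps, Python scripts to look and compute and a tool call to move; the robot and the scene stay as the last step left them, time stands still between calls to the robot, and variables do not carry over. Pictures are saved under pics/ and viewed, at most 10 in all, crops included, and the job is handed in when it is done.

Besides the shell and the picture viewer there is one more tool, called after "Emit:" as name(argument=value, ...) on one line, values as JSON. send_rows: Moves the arm, as the interface text tells. Its arguments: {"type":"object","properties":{"commands":{"type":"string"},"squeeze":{"type":"number"}},"required":["commands"]}

```bash
mkdir -p pics
cat > h.py <<'E'
import numpy as np, cv2
from bench import arm, imaging, finish_job
from scipy.spatial.transform import Rotation as Rn
def rot(m):
    o=np.array(m['orientation'],float)
    return Rn.from_euler('xyz',o).as_matrix() if o.shape==(3,) else (o if o.shape==(3,3) else Rn.from_quat(o).as_matrix())
def K(m):
    f=240/np.tan(np.radians(m['vfov'])/2)
    return np.array([[f,0,m['cx']],[0,f,m['cy']],[0,0,1]]),np.array([m['k1'],0,0,0,0.])
def slopes(m,uv):
    k,d=K(m); return cv2.undistortPoints(np.array(uv,float).reshape(-1,1,2),k,d).reshape(-1,2)
def onz(m,uv,z):
    s=slopes(m,uv); r=np.c_[s[:,0],-s[:,1],-np.ones(len(s))]@rot(m).T
    o=np.array(m['origin']); return o+r*((z-o[2])/r[:,2])[:,None]
def proj(m,p):
    k,d=K(m); c=(np.atleast_2d(p)-m['origin'])@rot(m); c=c*[1,-1,-1]
    return cv2.projectPoints(c.reshape(-1,1,3),np.zeros(3),np.zeros(3),k,d)[0].reshape(-1,2)
def cloud(m,dep):
    v,u=np.mgrid[:480,:640]; s=slopes(m,np.stack([u,v],-1).reshape(-1,2))
    c=np.c_[s[:,0],-s[:,1],-np.ones(len(s))]*dep.reshape(-1,1)
    return (c@rot(m).T+m['origin']).reshape(480,640,3)
def shot(n,name):
    m=imaging.camera_model(n); p,d=imaging.camera(n); cv2.imwrite('pics/'+name,p); np.savez('pics/'+name+'.npz',p=p,d=d); return m,p,d
E
python3 - <<'E'
from h import *
s=arm.sense(); print(s['clock'],s['position'],s['ee_rot'],s['ft_force'],arm.tcp_to_grasp)
for n in('top','scene'):
    m,p,d=shot(n,n+'.png'); print(n,m,(d>0).mean())
E
```

```text
0.0 [ 0.13701972 -0.55774412  0.23035626] [-3.13951449e+00 -2.16222284e-04  2.40729115e-01] [-1.00223891  0.89207977 -0.43064407] 0.0187
top {'vfov': 51.886018459254785, 'cx': 325.6349286651471, 'cy': 241.8612280275681, 'k1': -0.10605863605754022, 'origin': array([ 0.19800512, -0.14013974,  1.2839325 ]), 'orientation': array([ 0.19137227,  0.0245636 , -1.57167415])} 0.9959309895833334
scene {'vfov': 53.40564351820906, 'cx': 324.8036862535631, 'cy': 234.20627940839742, 'k1': -0.04603356781752145, 'origin': array([-0.34020929, -0.79786739,  0.56920651]), 'orientation': array([ 1.11342559,  0.00443595, -0.88584539])} 0.976552734375
```

View pics/top.png

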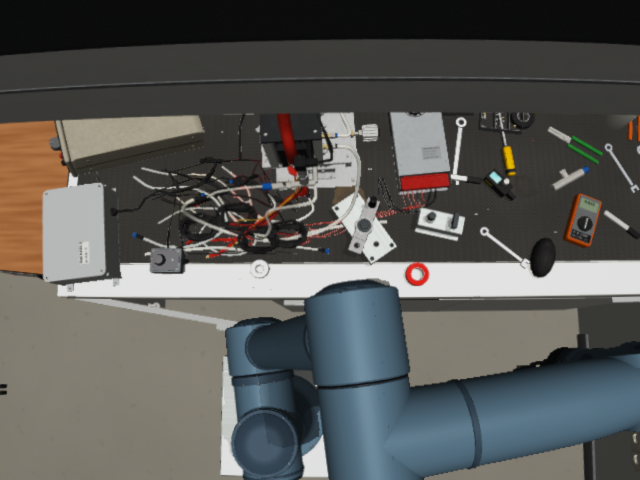

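View pics/scene.png

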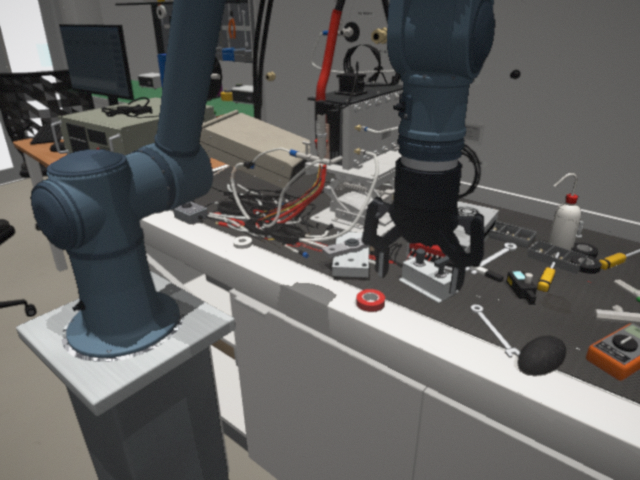

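The top picture shows the fixture at about (365,228), the rack at (440,222), the control box at (167,259), and the tapes at (260,268) and (416,273). I'll enlarge the parts that matter.

Run:
```python
from h import *
p=cv2.imread('pics/top.png')
a=cv2.resize(p[180:290,320:480],None,fx=5,fy=5,interpolation=cv2.INTER_CUBIC)
b=cv2.resize(p[235:285,140:300],None,fx=5,fy=5,interpolation=cv2.INTER_CUBIC)[:,:800]
cv2.imwrite('pics/tc.png',np.vstack([a[:,:800],b])[:800])
cv2.imwrite('pics/tc.png',cv2.resize(np.vstack([a,b]),None,fx=.75,fy=.75,interpolation=cv2.INTER_AREA))
m=imaging.camera_model('top')
for n,uv,z in [('fix',(365,228),.05),('rack',(440,222),.045),('box',(167,259),.04),('red',(416,273),.018),('ptfe',(260,268),.013)]: print(n,onz(m,[uv],z).round(3))
d=np.load('pics/top.png.npz')['d'];c=cloud(m,d)
for uv in [(365,228),(440,222),(167,259),(416,273),(345,255)]: print(uv,c[uv[1],uv[0]].round(3))
```

```text
fix [[ 0.473 -0.211  0.05 ]]
rack [[ 0.489 -0.405  0.045]]
box [[0.396 0.303 0.04 ]]
red [[ 0.36  -0.343  0.018]]
ptfe [[0.376 0.062 0.013]]
(365, 228) [ 0.472 -0.211  0.054]
(440, 222) [ 0.488 -0.404  0.049]
(167, 259) [0.397 0.305 0.036]
(416, 273) [ 0.362 -0.345  0.002]
(345, 255) [ 0.411 -0.16   0.   ]
```

View pics/tc.png

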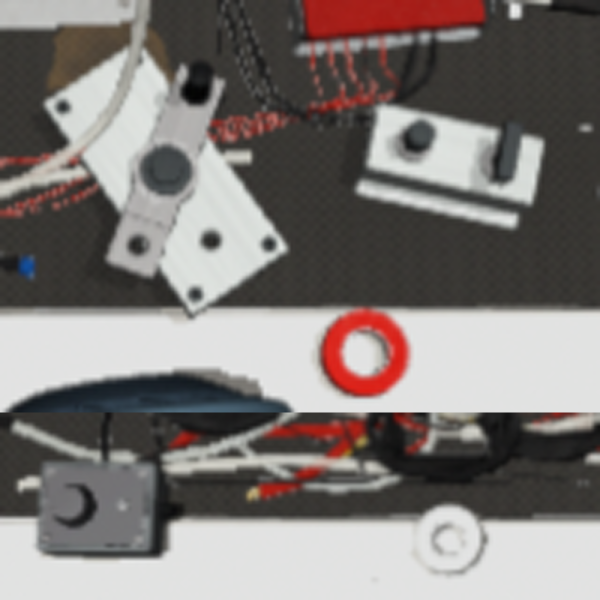

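Crop: nut (166,170), bore (210,240), arm hole (138,244), handle top (203,72), round knob (418,136), tee (507,150), key (75,503). The arm must turn anticlockwise by about 0.9 rad.

Run:
```python
from h import *
m=imaging.camera_model('top')
f=lambda x,y:(320+x/3.75,180+y/3.75)
P={}
for n,q,z in [('nut',(166,170),.0585),('bore',(210,240),.036),('hole',(138,244),.0495),('handle',(203,72),.0975),('knob',(418,134),.075),('tee',(508,148),.07)]:
    P[n]=onz(m,[f(*q)],z)[0]; print(n,P[n].round(4))
print('key',onz(m,[(140+75/3.75,235+(503-412)/3.75)],.048).round(4))
a=lambda v:np.arctan2(v[1],v[0])
print(a((P['bore']-P['nut'])),a(P['hole']-P['nut']),a(P['nut']-P['handle']), [np.linalg.norm((P[k]-P['nut'])[:2]) for k in('bore','hole','handle')])
d=np.load('pics/top.png.npz')['d'];c=cloud(m,d)
z=(c[...,2]*1000).astype(int)
np.set_printoptions(linewidth=250)
print(z[176:262:4,320:480:4])
R=Rn.from_euler('xyz',arm.sense()['ee_rot']).as_matrix(); print(R.round(3))
w=imaging.camera_model('wrist'); print(w, R.T@(w['origin']-arm.sense()['position']),(R.T@rot(w)).round(3))
```

```text
nut [ 0.4778 -0.2086  0.0585]
bore [ 0.4336 -0.2392  0.036 ]
hole [ 0.4285 -0.1893  0.0495]
handle [ 0.5355 -0.2321  0.0975]
knob [ 0.498  -0.3777  0.075 ]
tee [ 0.4892 -0.4394  0.07  ]
key [[0.3941 0.319  0.048 ]]
-2.536039193696228 2.768359458914064 2.7547447306014554 [np.float64(0.05382567831393083), np.float64(0.05293462639704095), np.float64(0.06230961982717961)]
[[  20   14   17   15   13   11    7    9    8    8  153    0 1283    0    0    2    7   -3    0   12   49   43   45   43   45   50   45   50   43   43   43   45   35 1283    9   16   17   15    3    0]
 [   6   14   10   12   10   17   12    8   15  138    2    5 1283   -1    3    6    2    2    2    2   33   45   50   47   46   44   45   46   44   47   39   47   49    4    7    9   10   17   13   15]
 [  15   16   15   14   10   15   10   10   10  132    2    2   -4    0    3    1    5    2   -1    1   54   41   45   47   46   49   46   40   42   47   43   45   43    4    2    2    8    0    2    8]
 [   4    3    8    1    6    0    4    4    2  120    2    0    6    5    1    0    0    7    6    2   51   43   49   4
[... 3463 characters left out ...]
   3    7    1    0    2    5    2    1   -2    3    2    1    8    0]
 [   1    4    0   -1    0    1    3    4    1   -1    5    0   26   33   25    1    6    2    0    5   -1   -3    7    3    6    1    3    0    3    0    5    5   -3    1   -1    1   -2    5    6    7]]
[[ 0.971  0.238 -0.   ]
 [ 0.238 -0.971  0.002]
 [ 0.    -0.002 -1.   ]]
{'vfov': 60.19913571394791, 'cx': 315.42945683394584, 'cy': 242.47608691777222, 'k1': -0.010330108689659273, 'origin': array([ 0.2178421 , -0.53816665,  0.37355642]), 'orientation': array([-0.32882311,  0.00275284, -1.3305601 ])} [ 8.31643326e-02 -8.45386126e-05 -1.43096664e-01] [[-0.001  0.946  0.323]
 [ 1.     0.     0.001]
 [ 0.001  0.323 -0.946]]
```

Emit:
send_rows(commands="48 -23 -3 0 1;48 -23 -3 0 1;48 -23 -3 0 1;48 -23 -3 0 1;48 -23 -3 0 1")

```text
clock: 0.72
position: [0.3437, -0.388, 0.246]
ee_rot: [-3.141, 0.0, 0.241]
ft_force: [0.1, -0.7, -0.3]
gripper_width: 0.998
grasp_force: 0.0
```

Emit:
send_rows(commands="48 -23 -3 0 1;48 -23 -3 0 1;48 -23 -3 0 1;0 0 0 -0.188 0;0 0 0 -0.188 0")

```text
clock: 1.35
position: [0.4666, -0.2871, 0.2547]
ee_rot: [-3.14, 0.001, 0.624]
ft_force: [0.0, 0.3, -0.4]
gripper_width: 0.604
grasp_force: 0.0
```

Emit:
send_rows(commands="0 0 0 -0.188 0;0 0 0 -0.188 0;0 0 0 -0.188 0;0 0 0 -0.188 0;0 0 0 -0.188 0")

```text
clock: 1.98
position: [0.4659, -0.2879, 0.2548]
ee_rot: [-3.141, -0.001, 1.56]
ft_force: [-0.1, 0.6, -0.9]
gripper_width: 0.493
grasp_force: 0.0
```

Emit:
send_rows(commands="0 0 0 -0.066 0;0 0 0 0 0;0 0 0 0 0")

```text
clock: 2.35
position: [0.466, -0.288, 0.255]
ee_rot: [-3.141, -0.0, 1.618]
ft_force: [0.5, 1.0, -0.4]
gripper_width: 0.497
grasp_force: 0.0
```

Run:
```python
from h import *
m,p,d=shot('wrist','w1.png'); s=arm.sense(); print(s['clock'],s['position'],s['ee_rot'],s['ft_force'],s['gripper_width'],s['joint_pos'])
np.save('w1m.npy',m,allow_pickle=True)
t=imaging.camera_model('top');c=cloud(t,np.load('pics/top.png.npz')['d'])
for r,k in [(180,356),(188,356),(192,356),(196,356),(200,352),(204,352),(208,348),(212,348),(216,344)]: print(c[r,k].round(3))
```

```text
2.4 [ 0.46605912 -0.28810157  0.25511624] [-3.14126506e+00 -1.92847305e-04  1.61849911e+00] [-0.36888161 -0.20541233 -0.21475672] 0.49771754434161836 [-6.69416310e-01  3.16809459e-01  5.53545842e-02  1.30971511e+00
 -6.99530256e-05  8.53677217e-01]
[ 0.572 -0.186  0.139]
[ 0.558 -0.186  0.12 ]
[ 0.55  -0.187  0.111]
[ 0.544 -0.187  0.098]
[ 0.538 -0.177  0.081]
[ 0.528 -0.177  0.079]
[ 0.523 -0.168  0.063]
[ 0.513 -0.168  0.057]
[ 0.504 -0.157  0.053]
```

View pics/w1.png

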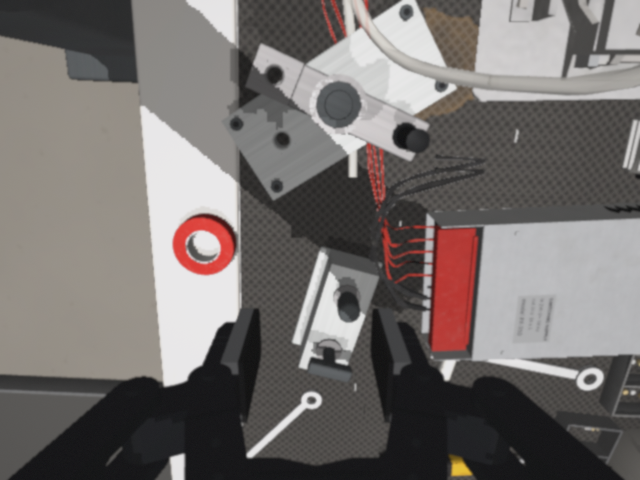

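The wrist picture shows the nut at (338,103), the bore at (282,139), the arm hole at (274,75), the handle top at (417,139), the knob top at (348,302), and the tee below it. The white cable crosses the place where the handle must end, so it can only be decoration, though I'll watch the forces.

Run:
```python
from h import *
m=np.load('w1m.npy',allow_pickle=True).item()
P={}
for n,q,z in [('nut',(338,103),.0585),('bore',(282,139),.036),('hole',(274,75),.0495),('handle',(417,138),.0975),('knob',(347,300),.079)]:
    P[n]=onz(m,[q],z)[0]; print(n,P[n].round(4))
a=lambda v:np.arctan2(v[1],v[0])
print(a(P['bore']-P['nut']),a(P['hole']-P['nut']),a(P['nut']-P['handle']),[np.linalg.norm((P[k]-P['nut'])[:2]) for k in('bore','hole','handle')])
p=cv2.imread('pics/w1.png')
cv2.imwrite('pics/w1c.png',cv2.resize(np.hstack([p[20:220,220:460],p[230:390,290:400].repeat(1,0) if 0 else cv2.resize(p[240:390,290:402],(149,200))]),None,fx=2,fy=2,interpolation=cv2.INTER_CUBIC))
```

```text
nut [ 0.4794 -0.2049  0.0585]
bore [ 0.4347 -0.2362  0.036 ]
hole [ 0.4284 -0.1864  0.0495]
handle [ 0.5347 -0.2257  0.0975]
knob [ 0.4963 -0.3639  0.079 ]
-2.530026751332251 2.7941567631510345 2.7823626280929905 [np.float64(0.05453102273328042), np.float64(0.05417914006206283), np.float64(0.059091493345994936)]
```

View pics/w1c.png

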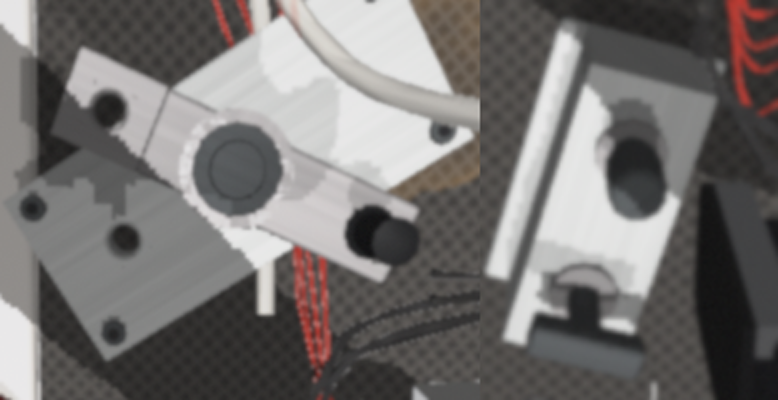

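Emit:
send_rows(commands="28 36 0 0 0;28 36 0 0 0;0 0 45 0 0;0 0 45 0 0;0 0 40 0 0")

```text
clock: 3.02
position: [0.5352, -0.2284, 0.1237]
ee_rot: [-3.141, -0.0, 1.619]
ft_force: [0.1, -0.4, 0.4]
gripper_width: 0.501
grasp_force: 0.0
```

Emit:
send_rows(commands="0 0 30 0 0;0 0 29 0 0;0 0 0 0 0;0 0 0 0 0")

```text
clock: 3.52
position: [0.536, -0.2291, 0.0674]
ee_rot: [3.141, 0.001, 1.619]
ft_force: [-0.5, -0.6, 0.8]
gripper_width: 0.501
grasp_force: 0.0
```

Emit:
send_rows(commands="0 0 0 0 -1;0 0 0 0 -1;0 0 0 0 -1;0 0 0 0 -1;0 0 0 0 -1", squeeze=25)

```text
clock: 4.15
position: [0.5362, -0.2294, 0.0679]
ee_rot: [3.14, 0.002, 1.619]
ft_force: [-1.0, 0.7, 6.2]
gripper_width: 0.184
grasp_force: 24.6
```

Run:
```python
from h import *
s=arm.sense(); print(s['clock'],s['position'],s['ee_rot'],s['ft_force'],s['gripper_width'],s['grasp_force'])
ps=s['ee_rot'][2]; X=np.array([np.cos(ps),np.sin(ps)]);Y=np.array([np.sin(ps),-np.cos(ps)])
pv=np.array([.479,-.207])
h=s['position'][:2]-pv; print('radius,angle',np.hypot(*h),np.arctan2(h[1],h[0]))
a0=-.357; q=pv+.06*np.array([np.cos(a0),np.sin(a0)])
for a in np.linspace(a0,.609,9)[1:]:
    n=pv+.06*np.array([np.cos(a),np.sin(a)]); d=n-q;q=n; print((d@X*1e3).round(1),(d@Y*1e3).round(1))
```

```text
4.15 [ 0.5362115  -0.2293695   0.06787586] [3.13959043e+00 1.71571524e-03 1.61924302e+00] [-1.03750296  0.6642226   6.17416998] 0.18352482013873542 24.588313111185016
radius,angle 0.0614292277829374 -0.3727207444914544
6.8 2.4
7.1 1.6
7.2 0.7
7.2 -0.1
7.2 -1.0
7.0 -1.9
6.7 -2.7
6.4 -3.5
```

Emit:
send_rows(commands="6.8 2.4 0 0 -1;7.1 1.6 0 0 -1;7.2 0.7 0 0 -1;7.2 -0.1 0 0 -1;7.2 -1 0 0 -1")

```text
clock: 4.78
position: [0.5391, -0.1944, 0.0678]
ee_rot: [3.138, 0.003, 1.619]
ft_force: [0.8, -3.8, 4.9]
gripper_width: 0.184
grasp_force: 25.0
```

Emit:
send_rows(commands="7 -1.9 0 0 -1;6.7 -2.7 0 0 -1;6.4 -3.5 0 0 -1;0 0 0 0 -1;0 0 0 0 -1")

```text
clock: 5.4
position: [0.5321, -0.172, 0.0678]
ee_rot: [3.133, -0.002, 1.621]
ft_force: [8.1, 2.3, 5.1]
gripper_width: 0.18
grasp_force: 24.9
```

Run:
```python
from h import *
s=arm.sense();m,p,d=shot('wrist','w2.png'); np.save('w2m.npy',m,allow_pickle=True)
print(s['position'],s['ft_force'],s['gripper_width'])
pv=np.array([.479,-.207]);h=s['position'][:2]-pv; print(np.hypot(*h),np.arctan2(h[1],h[0]))
t,p2,d2=shot('top','t2.png')
cv2.imwrite('pics/both2.png',np.hstack([cv2.resize(p,(480,360)),cv2.resize(p2[195:255,335:385],(300,360),interpolation=cv2.INTER_CUBIC)]))
```

```text
[ 0.53206485 -0.17203964  0.06777323] [8.07923566 2.34550782 5.10734877] 0.18000699227248348
0.06354608828746086 0.5825528900732204
```

View pics/both2.png

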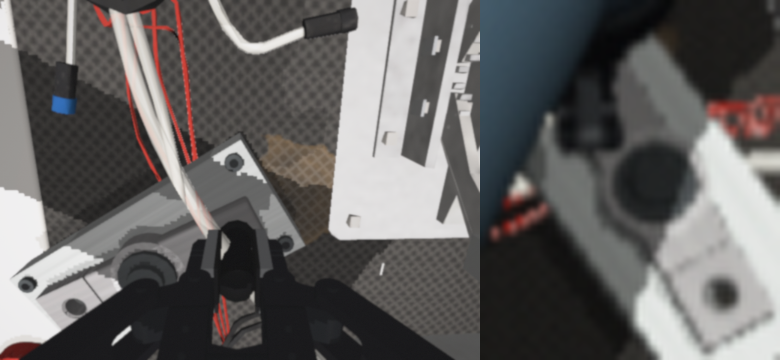

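The arm looks nearly lined up, with the hole at (375,244) in the top picture. I'll let go, rise and measure from close by.

Emit:
send_rows(commands="0 0 0 0 0;0 0 0 0 0;0 0 0 0 0;0 0 -45 0 0;0 0 -45 0 0")

```text
clock: 6.12
position: [0.5269, -0.1729, 0.1563]
ee_rot: [-3.139, -0.002, 1.619]
ft_force: [0.9, 0.6, -0.6]
gripper_width: 0.498
grasp_force: 0.0
```

Emit:
send_rows(commands="0 45 -30 0 0;-40 -45 0 0 0;-40 -45 0 0 0;-20 -45 0 0 0;0 0 0 0 0")

```text
clock: 6.75
position: [0.4401, -0.2784, 0.1858]
ee_rot: [-3.14, -0.001, 1.614]
ft_force: [0.8, 0.1, 0.4]
gripper_width: 0.5
grasp_force: 0.0
```

Emit:
send_rows(commands="0 0 0 0 0;0 0 0 0 0")

```text
clock: 7.0
position: [0.4441, -0.2771, 0.1862]
ee_rot: [3.141, -0.0, 1.621]
ft_force: [0.3, -0.2, 0.7]
gripper_width: 0.501
grasp_force: 0.0
```

Run:
```python
from h import *
s=arm.sense();m,p,d=shot('wrist','w3.png'); np.save('w3m.npy',m,allow_pickle=True)
print(s['position'],s['ee_rot'],s['ft_force'],s['gripper_width'])
uv=proj(m,[(.434,-.237,.05),(.479,-.207,.0585)]);print(uv)
u,v=uv.mean(0).astype(int); u0=int(np.clip(u-140,0,360));v0=int(np.clip(v-110,0,260)); print(u0,v0)
cv2.imwrite('pics/w3c.png',cv2.resize(p[v0:v0+220,u0:u0+280],None,fx=2.7,fy=2.7,interpolation=cv2.INTER_CUBIC))
```

```text
[ 0.44405393 -0.27714822  0.18621791] [ 3.14125354e+00 -5.32388485e-05  1.62070213e+00] [ 0.3195842  -0.17294659  0.72386789] 0.5013124014607552
[[303.65136241 168.80856785]
 [376.40407706 126.82625946]]
200 37
```

View pics/w3c.png

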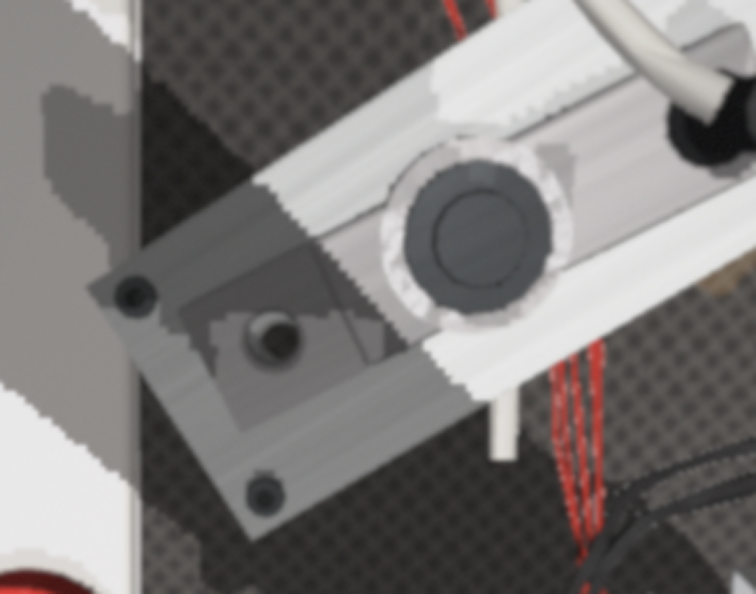

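Crop: the hole is at (272,338), the base corners at (90,288) and (252,540), the screws at (134,297) and (265,495), and the nut top at (478,237). Part of the bore is visible through the hole.

Run:
```python
from h import *
m=np.load('w3m.npy',allow_pickle=True).item()
g=lambda x,y,z:onz(m,[(200+x/2.7,37+y/2.7)],z)[0]
c1,c2,s1,s2=g(90,288,.036),g(252,540,.036),g(134,297,.036),g(265,495,.036)
nut=g(481,238,.0585);hole=g(272,338,.0495);dark=g(281,343,.036)
for n in 'c1 c2 s1 s2 nut hole dark'.split(): print(n,eval(n).round(4))
print(np.linalg.norm(c1-c2))
sm=(s1+s2)/2; cm=(c1+c2)/2
e=(s2-s1+c2-c1); ang=np.arctan2(e[1],e[0]); print('edge dir',ang, 'axis dir',ang-np.pi/2)
a=lambda v:np.arctan2(v[1],v[0])
print('axis to cm,sm',a(cm-nut),a(sm-nut),'hole',a(hole-nut),np.linalg.norm((hole-nut)[:2]),np.linalg.norm((cm-nut)[:2]))
for an in (ang-np.pi/2,a(cm-nut),a(sm-nut)): print('bore',nut[:2]+.055*np.array([np.cos(an),np.sin(an)]))
```

```text
c1 [ 0.3844 -0.2242  0.036 ]
c2 [ 0.4281 -0.2901  0.036 ]
s1 [ 0.3956 -0.2259  0.036 ]
s2 [ 0.4312 -0.2771  0.036 ]
nut [ 0.48   -0.2059  0.0585]
hole [ 0.4319 -0.2328  0.0495]
dark [ 0.4339 -0.2358  0.036 ]
0.07910081427589978
edge dir -0.975520984020937 axis dir -2.5463173108158337
axis to cm,sm -2.5347192337899465 -2.5415192165676026 hole -2.6331434591040423 0.05510884229520301 0.08983064825116602
bore [ 0.43446147 -0.23676616]
bore [ 0.43482222 -0.23729225]
bore [ 0.43460997 -0.23698431]
```

The arm is about 0.09 rad short. I'll regrasp the handle with the fingers closing tangentially so that closing centres it on the target.

Emit:
send_rows(commands="0 0 0 0.17 0;0 0 0 0.17 0;0 0 0 0.17 0;0 0 0 0.17 0;0 0 0 0.17 0")

```text
clock: 7.68
position: [0.444, -0.2771, 0.1862]
ee_rot: [3.142, -0.0, 0.765]
ft_force: [0.2, 0.3, 0.4]
gripper_width: 0.502
grasp_force: 0.0
```

Emit:
send_rows(commands="0 0 0 0.17 0;43 -13 0 0 0;43 -13 0 0 0;44 -12 0 0 0;0 0 0 0 0")

```text
clock: 8.3
position: [0.5313, -0.17, 0.1861]
ee_rot: [3.141, -0.001, 0.605]
ft_force: [-0.3, 0.1, -0.5]
gripper_width: 0.499
grasp_force: 0.0
```

Emit:
send_rows(commands="0 0 40 0 0;0 0 40 0 0;0 0 38 0 0;0 0 0 0 0;0 0 0 0 0")

```text
clock: 8.93
position: [0.5297, -0.1735, 0.0695]
ee_rot: [3.14, -0.0, 0.599]
ft_force: [0.8, -0.3, -0.0]
gripper_width: 0.498
grasp_force: 0.0
```

Emit:
send_rows(commands="0 0 0 0 -1;0 0 0 0 -1;0 0 0 0 -1;0 0 0 0 -1;0 0 0 0 -1")

```text
clock: 9.55
position: [0.5309, -0.1739, 0.0704]
ee_rot: [3.137, -0.002, 0.599]
ft_force: [1.4, 0.4, 6.6]
gripper_width: 0.175
grasp_force: 24.5
```

Run:
```python
from h import *
s=arm.sense();print(s['position'],s['ee_rot'],s['ft_force'],s['gripper_width'])
h=s['position'][:2]-[.480,-.206]; print(np.hypot(*h),np.arctan2(h[1],h[0]))
```

```text
[ 0.53093708 -0.17393764  0.07037696] [ 3.13749945e+00 -2.20571673e-03  5.99336037e-01] [1.44318922 0.43658777 6.55144353] 0.17515706837305153
0.060187883716156874 0.5617930756583973
```

Emit:
send_rows(commands="0 -1.5 0 0 -1;0 -1 0 0 -1;0 0 0 0 -1;0 0 0 0 -1")

```text
clock: 10.05
position: [0.5301, -0.1727, 0.0704]
ee_rot: [3.136, -0.002, 0.599]
ft_force: [2.0, -1.8, 5.9]
gripper_width: 0.178
grasp_force: 24.5
```

Emit:
send_rows(commands="0 0 0 0 0;0 0 0 0 0;0 0 0 0 0;0 0 -45 0 0;0 0 -45 0 0")

```text
clock: 10.68
position: [0.5266, -0.1703, 0.1584]
ee_rot: [-3.139, 0.001, 0.599]
ft_force: [0.2, 0.3, -0.4]
gripper_width: 0.5
grasp_force: 0.0
```

Emit:
send_rows(commands="-44 12 -26 -0.17 0;-40 6 0 -0.17 0;-40 0 0 -0.17 0;0 0 0 -0.17 0;0 0 0 -0.17 0")

```text
clock: 11.3
position: [0.4491, -0.2703, 0.184]
ee_rot: [-3.141, -0.001, 1.454]
ft_force: [-0.1, -0.3, 0.1]
gripper_width: 0.5
grasp_force: 0.0
```

Emit:
send_rows(commands="0 0 0 -0.17 0;0 0 0 0 0;0 0 0 0 0")

```text
clock: 11.68
position: [0.4498, -0.2699, 0.1841]
ee_rot: [-3.141, -0.0, 1.617]
ft_force: [-0.1, 0.7, 0.2]
gripper_width: 0.499
grasp_force: 0.0
```

Run:
```python
from h import *
s=arm.sense();m,p,d=shot('wrist','w4.png'); np.save('w4m.npy',m,allow_pickle=True)
print(s['position'],s['ee_rot'],s['ft_force'],s['gripper_width'])
uv=proj(m,[(.434,-.237,.05),(.48,-.206,.0585)]);print(uv)
u,v=uv.mean(0).astype(int); u0=int(np.clip(u-140,0,360));v0=int(np.clip(v-110,0,260)); print(u0,v0)
cv2.imwrite('pics/w4c.png',cv2.resize(p[v0:v0+220,u0:u0+280],None,fx=2.7,fy=2.7,interpolation=cv2.INTER_CUBIC))
```

```text
[ 0.44975197 -0.26986702  0.18411525] [-3.14123113e+00 -2.90077143e-04  1.61701212e+00] [-0.05794246  0.7263526   0.20305709] 0.4986886028995204
[[294.65561093 179.80243185]
 [368.3233586  136.72237208]]
191 48
```

View pics/w4c.png

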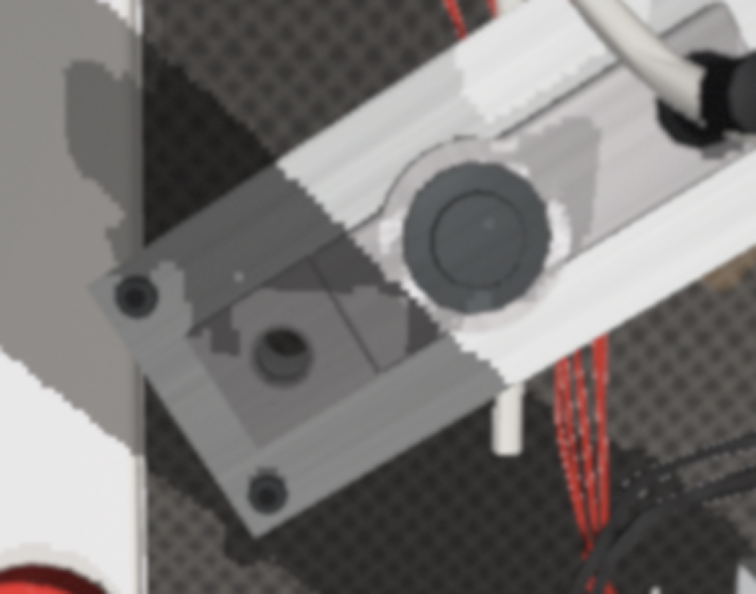

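The hole is now at crop (282,356), with the nut (480,239), screws (136,297) and (267,493), and corners (90,288) and (255,538).

Run:
```python
from h import *
m=np.load('w4m.npy',allow_pickle=True).item()
g=lambda x,y,z:onz(m,[(191+x/2.7,48+y/2.7)],z)[0]
c1,c2,s1,s2=g(90,288,.036),g(255,538,.036),g(136,297,.036),g(267,493,.036)
nut=g(480,239,.0585);hole=g(282,356,.0495);print(nut,hole)
sm=(s1+s2)/2; cm=(c1+c2)/2; a=lambda v:np.arctan2(v[1],v[0])
e=(s2-s1+c2-c1); print(a(e)-np.pi/2,a(cm-nut),a(sm-nut),'hole',a(hole-nut),np.linalg.norm((hole-nut)[:2]))
# expected view of bore for swivel=0
for an in(-2.54,):
  b=nut[:2]+.055*np.array([np.cos(an),np.sin(an)]); print(b,(proj(m,[(*b,.036),(*b,.0495),(*b,.012)])-[191,48])*2.7)
# knob from w1 and box key
t=imaging.camera_model('top');
w1=np.load('w1m.npy',allow_pickle=True).item(); print('knob',onz(w1,[(349,313)],.079),onz(t,[(320+420/3.75,180+128/3.75)],.079))
```

```text
[ 0.48027576 -0.20586187  0.0585    ] [ 0.43451074 -0.23709996  0.0495    ]
-2.549489081809846 -2.5352203500285047 -2.541082364732158 hole -2.542656905912604 0.05540987448424756
[ 0.43493182 -0.23698947] [[286.02550092 346.4174162 ]
 [283.6996295  355.63662522]
 [289.69345046 331.87967083]]
knob [[ 0.4989248  -0.37623403  0.079     ]] [[ 0.50109775 -0.37848603  0.079     ]]
```

The holes agree to within 1 mm. Next is the pin: I'll go above the knob and measure it with depth.

Emit:
send_rows(commands="-37 15 0 0 0;-36 15 0 0 0;-36 14 0 0 0;0 0 30 0 0;0 0 0 0 0")

```text
clock: 12.35
position: [0.4976, -0.3756, 0.1516]
ee_rot: [-3.138, -0.004, 1.618]
ft_force: [-0.5, 0.7, -0.1]
gripper_width: 0.506
grasp_force: 0.0
```

```bash
cat > knob.py <<'E'
from h import *
import sys
s=arm.sense();m,p,d=shot('wrist',sys.argv[1]); np.save('wm.npy',m,allow_pickle=True)
print(s['position'],s['ee_rot'][2],s['ft_force'],s['gripper_width'])
zlo,zhi,X,Y=map(float,sys.argv[2:6])
c=cloud(m,d).reshape(-1,3); k=(c[:,2]>zlo)&(c[:,2]<zhi)&(np.hypot(c[:,0]-X,c[:,1]-Y)<.02)&(d.ravel()>0)
q=c[k]; print(len(q),q.mean(0).round(4),np.percentile(q,[2,50,98],axis=0).round(4))
cir=cv2.minEnclosingCircle(q[:,:2].astype(np.float32)*1000); print(cir)
E
python3 knob.py w5.png .076 .09 .499 -.377
```

```text
[ 0.4975804  -0.37558223  0.15159162] 1.617937875957193 [-0.46132249  0.66945575 -0.09937771] 0.5056761906666717
891 [ 0.499  -0.3759  0.079 ] [[ 0.4902 -0.3848  0.0766]
 [ 0.4989 -0.3758  0.0791]
 [ 0.5076 -0.3677  0.0806]]
((499.0582580566406, -376.7191467285156), 9.91922664642334)
```

Emit:
send_rows(commands="0 0 35 0 0;0 0 35 0 0;0 0 30 0 0;0 0 0 0 0;0 0 0 0 0")

```text
clock: 13.02
position: [0.5, -0.3773, 0.0564]
ee_rot: [3.14, 0.002, 1.619]
ft_force: [0.6, -0.3, 0.7]
gripper_width: 0.503
grasp_force: 0.0
```

```bash
python3 -c "
from h import *
s=arm.sense();print(s['position'],s['ee_rot'],s['ft_force'])"
```

```text
[ 0.50004084 -0.37733771  0.05635301] [3.13989605e+00 1.84318978e-03 1.61942845e+00] [ 0.64817806 -0.33303095  0.73931453]
```

Emit:
send_rows(commands="1 -1 2 0 0;0 0 0 0 -1;0 0 0 0 -1;0 0 0 0 -1;0 0 0 0 -1", squeeze=45)

```text
clock: 13.65
position: [0.4986, -0.3763, 0.0534]
ee_rot: [3.141, 0.001, 1.619]
ft_force: [-1.2, 0.5, 5.9]
gripper_width: 0.217
grasp_force: 44.1
```

Emit:
send_rows(commands="0 0 0 0 -1;0 0 -20 0 -1;0 0 -30 0 -1;0 0 -40 0 -1;0 0 0 0 -1")

```text
clock: 14.28
position: [0.5, -0.3776, 0.1459]
ee_rot: [3.137, 0.005, 1.619]
ft_force: [0.1, 0.0, -1.6]
gripper_width: 0.217
grasp_force: 44.4
```

```bash
python3 -c "
from h import *
s=arm.sense();print(s['position'],s['ee_rot'],s['ft_force'],s['gripper_width'],s['grasp_force'])
ps=s['ee_rot'][2];X=np.array([np.cos(ps),np.sin(ps)]);Y=np.array([np.sin(ps),-np.cos(ps)])
d=np.array([.4348,-.237])-s['position'][:2];print(d@X,d@Y)"
```

```text
[ 0.49998734 -0.37764876  0.14585471] [3.13685078 0.00496896 1.61919996] [ 0.0927441   0.01504522 -1.60366289] 0.21694199311193754 44.37579800513049
0.14363810311691302 -0.058305738607959706
```

Emit:
send_rows(commands="36 -15 0 0 -1;36 -15 0 0 -1;36 -14 0 0 -1;36 -14 0 0 -1;0 0 0 0 -1")

```text
clock: 14.9
position: [0.4305, -0.2316, 0.1407]
ee_rot: [-3.138, -0.003, 1.621]
ft_force: [-0.0, -0.1, -0.8]
gripper_width: 0.214
grasp_force: 44.4
```

Emit:
send_rows(commands="0 0 15 0 -1;0 0 15 0 -1;0 0 0 0 -1;0 0 0 0 -1;0 0 0 0 -1")

```text
clock: 15.52
position: [0.4336, -0.2353, 0.1127]
ee_rot: [3.141, 0.001, 1.619]
ft_force: [-0.2, -0.7, -0.9]
gripper_width: 0.22
grasp_force: 44.4
```

Run:
```python
from h import *
s=arm.sense();m,p,d=shot('wrist','w6.png'); np.save('wm.npy',m,allow_pickle=True)
print(s['position'],s['ee_rot'],s['ft_force'],s['gripper_width'])
ps=s['ee_rot'][2];X=np.array([np.cos(ps),np.sin(ps)]);Y=np.array([np.sin(ps),-np.cos(ps)])
dd=np.array([.4348,-.237])-s['position'][:2];print(dd@X,dd@Y)
uv=proj(m,[(.4348,-.237,.0495),s['position']]);print(uv)
cv2.imwrite('pics/w6c.png',cv2.resize(p[140:440,120:520],None,fx=2,fy=2))
```

```text
[ 0.43361807 -0.23533654  0.11266745] [3.14088218e+00 7.02679858e-04 1.61901846e+00] [-0.21603821 -0.67433304 -0.9263378 ] 0.2197147617013537
-0.0017184961493040413 0.001100367091211041
[[317.78787929 268.5958923 ]
 [315.9158068  326.14397861]]
```

View pics/w6c.png

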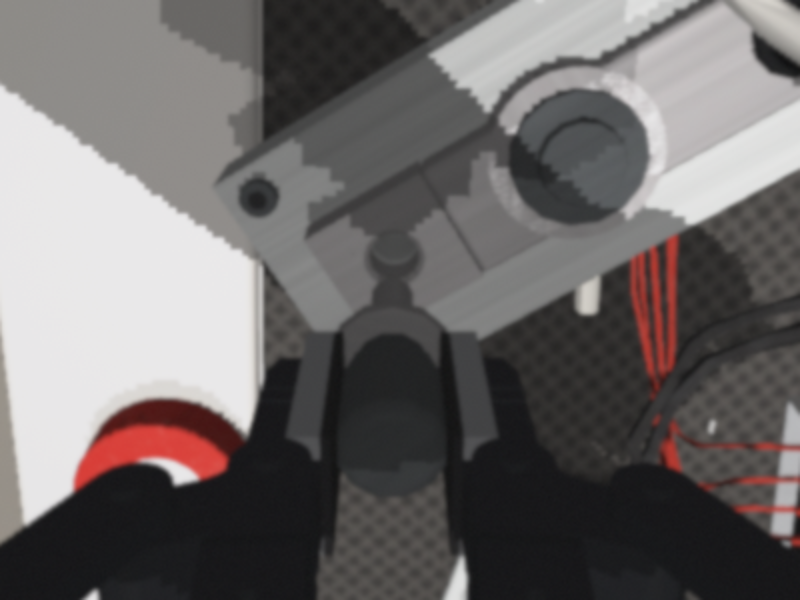

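The picture shows the pin above the arm, with the hole at (317,268), exactly where it was predicted. I'll correct by 2 mm and lower.

Emit:
send_rows(commands="-1.7 1.1 0 0 -1;0 0 8 0 -1;0 0 8 0 -1;0 0 0 0 -1;0 0 0 0 -1")

```text
clock: 16.2
position: [0.4342, -0.2364, 0.0961]
ee_rot: [-3.141, -0.0, 1.619]
ft_force: [-0.2, 0.7, -0.1]
gripper_width: 0.214
grasp_force: 44.4
```

Emit:
send_rows(commands="0 0 5 0 -1;0 0 5 0 -1;0 0 5 0 -1;0 0 0 0 -1;0 0 0 0 -1")

```text
clock: 16.82
position: [0.4344, -0.2365, 0.0813]
ee_rot: [-3.142, 0.0, 1.619]
ft_force: [-0.5, -0.2, -0.7]
gripper_width: 0.215
grasp_force: 44.4
```

Emit:
send_rows(commands="0 0 4 0 -1;0 0 4 0 -1;0 0 4 0 -1;0 0 4 0 -1;0 0 0 0 -1")

```text
clock: 17.45
position: [0.434, -0.2363, 0.0649]
ee_rot: [-3.141, -0.0, 1.619]
ft_force: [-0.7, 0.9, -0.6]
gripper_width: 0.217
grasp_force: 44.4
```

Emit:
send_rows(commands="0 0 3 0 -1;0 0 3 0 -1;0 0 1 0 -1;0 0 1 0 -1;0 0 0 0 -1")

```text
clock: 18.08
position: [0.4346, -0.2368, 0.0579]
ee_rot: [3.141, 0.001, 1.619]
ft_force: [-1.7, 1.1, 4.7]
gripper_width: 0.216
grasp_force: 44.9
```

Emit:
send_rows(commands="0 0 0 0 -0.2;0 0 0 0 -0.2;0 0 0 0 -0.2;0 0 -25 0 -0.2;0 0 -40 0 0")

```text
clock: 18.7
position: [0.4331, -0.2356, 0.1217]
ee_rot: [-3.139, -0.002, 1.619]
ft_force: [0.1, -1.2, 0.1]
gripper_width: 0.498
grasp_force: 0.0
```

Emit:
send_rows(commands="0 0 -45 0 0;0 0 0 0 0;0 0 0 0 0")

```text
clock: 19.08
position: [0.4342, -0.2364, 0.1669]
ee_rot: [-3.141, -0.0, 1.619]
ft_force: [0.0, -0.3, -1.0]
gripper_width: 0.501
grasp_force: 0.0
```

```bash
python3 knob.py w7.png .078 .12 .4346 -.2368
python3 - <<'E'
from h import *
m=np.load('wm.npy',allow_pickle=True).item(); p=cv2.imread('pics/w7.png')
t=imaging.camera_model('top'); c=cloud(t,np.load('pics/top.png.npz')['d'])
q=c[245:280,145:190].reshape(-1,3); b=q[(q[:,2]>.028)&(q[:,2]<.042)]; k=q[(q[:,2]>.043)&(q[:,2]<.06)]
print('box',b.mean(0),np.percentile(b,[2,98],axis=0),'key',len(k),k.mean(0))
E
```

```text
[ 0.43422112 -0.23635595  0.16687403] 1.619323887093509 [ 0.01854376 -0.29071247 -1.00536163] 0.5005914797100137
858 [ 0.4344 -0.2362  0.0833] [[ 0.4256 -0.2453  0.0791]
 [ 0.4345 -0.236   0.0835]
 [ 0.4432 -0.228   0.0851]]
((434.7572021484375, -237.49244689941406), 10.138080596923828)
box [0.39476376 0.30652046 0.03385433] [[0.36514548 0.26919897 0.0289766 ]
 [0.42648097 0.34896171 0.03948121]] key 63 [0.39569001 0.32520287 0.04733266]
```

The pin is home, with its knob top at 83.3 mm. Next I'll rise and travel to the control box.

Emit:
send_rows(commands="0 0 -45 0 -1;25 0 -40 0 -1;50 -1 0 0 -1;55 -1 0 0 -1;55 -2 0 0 -1")

```text
clock: 19.75
position: [0.4203, -0.0502, 0.2507]
ee_rot: [-3.139, -0.001, 1.618]
ft_force: [0.4, 0.9, 0.9]
gripper_width: 0.002
grasp_force: 0.0
```

Emit:
send_rows(commands="55 -2 0 0 -1;55 -2 0 0 -1;55 -1 0 0 -1;55 -1 0 0 -1;55 -1 0 0 -1")

```text
clock: 20.38
position: [0.3998, 0.2239, 0.2506]
ee_rot: [-3.139, 0.001, 1.619]
ft_force: [0.6, -0.2, -0.1]
gripper_width: 0.004
grasp_force: 0.0
```

Emit:
send_rows(commands="55 -1 0 0 -1;44 0 0 0 -1;0 0 40 0 -1;0 0 30 0 -1;0 0 0 0 -1")

```text
clock: 21.0
position: [0.3923, 0.3196, 0.1784]
ee_rot: [-3.134, 0.004, 1.62]
ft_force: [-0.6, 0.2, -0.1]
gripper_width: -0.001
grasp_force: 0.0
```

Emit:
send_rows(commands="0 0 0 0 -1;0 0 0 0 -1")

```text
clock: 21.25
position: [0.3962, 0.3216, 0.1835]
ee_rot: [3.14, -0.001, 1.619]
ft_force: [0.0, -0.1, 0.3]
gripper_width: -0.001
grasp_force: 0.0
```

```bash
python3 knob.py w8.png .043 .055 .395 .322
python3 - <<'E'
from h import *
m=np.load('wm.npy',allow_pickle=True).item(); p=cv2.imread('pics/w8.png')
uv=proj(m,[(.395,.322,.048)])[0]; print(uv)
u,v=uv.astype(int); cv2.imwrite('pics/w8c.png',cv2.resize(p[max(v-120,0):v+120,max(u-150,0):u+150],None,fx=2.4,fy=2.4))
E
```

```text
[0.39616733 0.32164982 0.1835418 ] 1.6189499370440676 [ 0.02360195 -0.07879145  0.27819854] -0.0005819245588537204
892 [0.3949 0.3285 0.0482] [[0.3845 0.3176 0.0448]
 [0.3948 0.3286 0.0483]
 [0.4053 0.3388 0.0498]]
((394.9974060058594, 327.8123779296875), 11.916512489318848)
[313.64193276 226.59053864]
```

View pics/w8c.png

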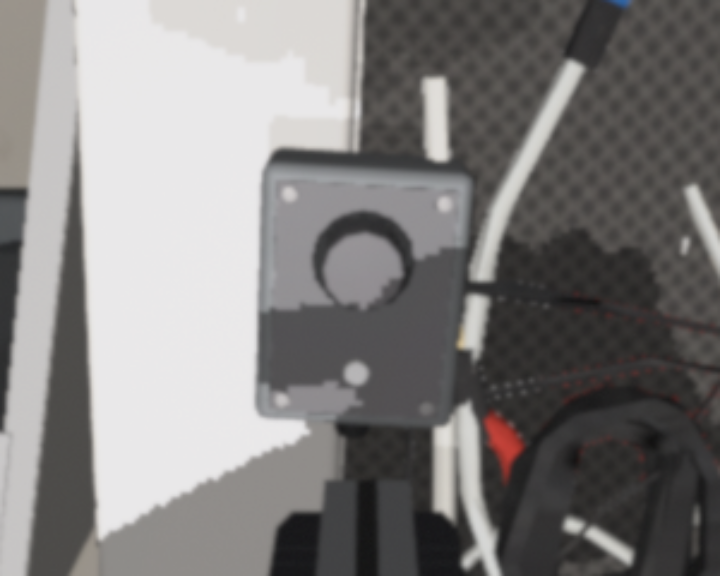

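The key shows at about (363,270) in the crop, and depth puts its centre at (0.395, 0.328). I'll centre over it and come down.

Emit:
send_rows(commands="6.4 -1 0 0 -1;0 0 40 0 -1;0 0 40 0 -1;0 0 30 0 -1;0 0 0 0 -1")

```text
clock: 21.92
position: [0.3921, 0.3267, 0.0705]
ee_rot: [-3.137, 0.002, 1.619]
ft_force: [-0.2, -0.6, 0.7]
gripper_width: -0.002
grasp_force: 0.0
```

Emit:
send_rows(commands="0 0 10 0 -1;0 0 5 0 -1;0 0 0 0 -1;0 0 0 0 -1;0 0 0 0 -1")

```text
clock: 22.55
position: [0.3942, 0.3278, 0.0577]
ee_rot: [3.141, -0.0, 1.619]
ft_force: [-0.2, 0.3, -0.8]
gripper_width: -0.003
grasp_force: 0.0
```

Well centred and 9.7 mm above the key. I'll go down in small steps from here.

Emit:
send_rows(commands="0 0 4 0 -1;0 0 3 0 -1;0 0 0 0 -1;0 0 0 0 -1;0 0 0 0 -1")

```text
clock: 23.18
position: [0.394, 0.3277, 0.0503]
ee_rot: [3.141, 0.0, 1.619]
ft_force: [-0.5, 0.1, -0.3]
gripper_width: 0.001
grasp_force: 0.0
```

Emit:
send_rows(commands="0 0 1 0 -1;0 0 0 0 -1;0 0 1 0 -1;0 0 0 0 -1;0 0 0 0 -1")

```text
clock: 23.8
position: [0.394, 0.3276, 0.0482]
ee_rot: [3.142, 0.0, 1.619]
ft_force: [-0.3, 0.2, 0.6]
gripper_width: -0.003
grasp_force: 0.0
```

Emit:
send_rows(commands="0 0 0.5 0 -1;0 0 0 0 -1;0 0 0.5 0 -1;0 0 0 0 -1;0 0 0 0 -1")

```text
clock: 24.42
position: [0.394, 0.3276, 0.0474]
ee_rot: [3.141, 0.0, 1.619]
ft_force: [-1.0, -1.1, 4.1]
gripper_width: 0.001
grasp_force: 2.0
```

Emit:
send_rows(commands="0 0 0.5 0 -1;0 0 0 0 -1;0 0 0.5 0 -1;0 0 0 0 -1;0 0 0 0 -1")

```text
clock: 25.05
position: [0.394, 0.3276, 0.0464]
ee_rot: [3.141, 0.0, 1.619]
ft_force: [-1.2, -1.5, 5.9]
gripper_width: -0.001
grasp_force: 2.9
```

Emit:
send_rows(commands="0 0 0.5 0 -1;0 0 0 0 -1;0 0 0 0 -1")

```text
clock: 25.42
position: [0.394, 0.3276, 0.046]
ee_rot: [3.141, 0.0, 1.619]
ft_force: [-1.3, -1.5, 6.2]
gripper_width: 0.001
grasp_force: 2.9
```

Emit:
send_rows(commands="0 0 0.5 0 -1;0 0 0 0 -1;0 0 0.5 0 -1;0 0 0 0 -1;0 0 0 0 -1")

```text
clock: 26.05
position: [0.394, 0.3276, 0.0448]
ee_rot: [3.141, 0.0, 1.619]
ft_force: [-1.3, -0.6, 4.7]
gripper_width: 0.0
grasp_force: 2.4
```

Emit:
send_rows(commands="0 0 0.5 0 -1;0 0 0 0 -1;0 0 0 0 -1")

```text
clock: 26.42
position: [0.394, 0.3276, 0.0442]
ee_rot: [3.141, 0.0, 1.619]
ft_force: [-0.6, -0.2, 3.0]
gripper_width: 0.001
grasp_force: 2.0
```

The force has dropped to 3 N at about 4 mm of travel, so the key has clicked. I'll withdraw.

Emit:
send_rows(commands="0 0 -3 0 -1;0 0 -10 0 -1;0 0 -40 0 -1;0 0 -40 0 -1;0 0 0 0 -1")

```text
clock: 27.05
position: [0.3963, 0.3292, 0.1408]
ee_rot: [3.136, -0.004, 1.619]
ft_force: [0.5, 0.1, 0.2]
gripper_width: 0.002
grasp_force: 0.0
```

Emit:
send_rows(commands="0 0 0 0 -1;0 0 0 0 -1;0 0 0 0 -1")

```text
clock: 27.42
position: [0.3931, 0.3271, 0.1361]
ee_rot: [-3.139, 0.001, 1.619]
ft_force: [-0.2, 0.3, -0.3]
gripper_width: 0.002
grasp_force: 0.0
```

```bash
python3 knob.py w9.png .043 .055 .395 .328
python3 - <<'E'
from h import *
t,p,d=shot('top','t9.png'); c=cloud(t,d).reshape(-1,3)
for n,X,Y,z in(('pin',.4346,-.237,.078),('tee',.489,-.439,.07)):
    q=c[(np.hypot(c[:,0]-X,c[:,1]-Y)<.025)&(c[:,2]>z)&(c[:,2]<.11)]; print(n,len(q),q.mean(0) if len(q) else '')
print(finish_job())
E
```

```text
[0.39313974 0.32709422 0.13607474] 1.6192984361573375 [-0.15194529  0.28208765 -0.31176397] 0.0015707468114312798
1227 [0.3949 0.3287 0.0482] [[0.3844 0.3176 0.0444]
 [0.3948 0.3288 0.0483]
 [0.4053 0.339  0.0497]]
((394.9293518066406, 327.7935485839844), 12.004013061523438)
pin 51 [ 0.43561695 -0.23903115  0.08314148]
tee 82 [ 0.48493463 -0.43581302  0.08110829]
the job is handed in; nothing more can be done
None
```

I handed the job in at about 27.5 s, though it gave no verdict: the arm is aligned with the bore, the round-knobbed pin is seated with its collar on the arm, the key was pressed past its click (about 4 mm) and sprang back, and the tee pin is still in the rack.

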